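# Lock the topping box into the counter slide

### The job

Pick up the oblong lidded topping box by the bar on its lid and set it down upright on the open front end of the locking slide. Then slide it in gently along the deck, past the sprung brass pawl and against the rubber bumper, until the pawl clicks shut behind it and keeps it in; let go and leave the other things on the counter where they are.

Things in the scene. Friction and masses are not known exactly. Their poses are not given: they have to be found in the camera images.
- box: Oblong closed steel box, flat lid, 120 (x) by 78 (y) by 52 mm high, 0.3 to 0.56 kg. Over the lid a black bar handle: 56 mm long in x, 12 mm thick in y, top 84 mm above the underside, open beneath from 52 to 68 mm between its end posts. Origin: centre of the underside; z up. Either end may go in first.
- slide: Locking slide fixed on the counter: steel deck 4 mm thick, 112 mm wide, from x = -210 to +210 mm; the box is slid on it towards +x. Carries guide rails, and a grey stop carriage with pawl and bumper. It breaks if, with the box in the rails, over 50 N act between it (with pawl and bumper) and the box. Origin: on the counter under the slide's centre line; z up.
- slide_front (a point): Middle of the slide's open front end, on the deck top, at x = -130, y = 0, z = 4 mm of the slide (its axes are the slide's). Set the box about here, long side along the slide; free deck on both sides.
- slide_rails (a point): Middle of the guide channel on the deck top, at x = +60, y = 0, z = 4 mm of the slide. The two rails are 14 mm high, 82 mm apart (2 mm play on each side of the box) from x = -30 to +175 mm of the slide; before that they flare to about 94 mm apart at x = -70 mm.
- slide_stop (a point): Deck end at x = +210, y = 0, z = 4 mm of the slide, under the stop carriage, which is clamped fast each time elsewhere over 50 mm, NOT measured. Its rubber bumper (50 mm wide, 19 to 49 mm over the counter) has its free face 110 mm beyond the pawl tip; the box must press it in 10 mm to pass. Spring 3 N at touch, 8 N at the click; past 13 mm two stiff rubber pads add 4 N per mm.
- pawl (a joint): Angle of the sprung brass pawl, a 50 mm lever on an upright pin, on the slide's -y side, 23 to 44 mm over the counter, reaching 12 mm into the way. Tip at x = +25 to +75 mm of the slide (goes with the carriage), pin 47 mm before. 0 = closed, about 0.2 rad while the box side holds it aside (adds 2 to 5 N to the push); snaps to 0 behind the box's rear end and then blocks its return.
- jar: Glass jar with a steel cap, 76 mm diameter, 120 mm high; a bystander. Origin: centre of the underside.
- tin: Round steel tin with a knob, 84 mm diameter, 75 mm high; a bystander. Origin: centre of the underside.
- bowl_a: White bowl, 116 mm diameter, 55 mm high; a bystander. Origin: centre of the underside.
- bowl_b: Blue bowl, 116 mm diameter, 55 mm high; a bystander. Origin: centre of the underside.
- cups: White plastic cup, 72 mm diameter, 65 mm high; a bystander. Origin: centre of the underside.
- spoon: Steel spoon lying on the counter; a bystander. Origin: on its underside.
- syrup: Yellow plastic bottle, 60 mm diameter, 190 mm high; a bystander. Origin: centre of the underside.

How it is judged:
On the way, in this order (a step that is already met when the one before it is completed fails the run):
1. the box stands upright on the open front end of the slide, before the pawl (x of box in the frame of slide between -0.18 and -0.04 m and y of box in the frame of slide between -0.025 and 0.025 m and z of box in the frame of slide below 0.009 m and angle between box's own z axis and vertical below 0.08 rad), for 0.1 s.
2. the box, flat on the deck, pushes the pawl aside (value of joint pawl above 0.12 rad and z of box in the frame of slide below 0.01 m and x of box in the frame of slide above -0.04 m), for 0.05 s.
At the end, for the whole second after the job is handed in: The box stands flat and at rest on the deck between the rails (underside within 4 mm of the deck, tilt under 0.06 rad, in line with the slide within 0.08 rad and 8 mm), more than 75 mm beyond the slide's origin, with the pawl closed (under 0.06 rad) behind it (value of joint pawl below 0.06 rad and x of box in the frame of slide above 0.075 m and y of box in the frame of slide between -0.008 and 0.008 m and z of box in the frame of slide below 0.008 m and angle between box's own z axis and vertical below 0.06 rad and angle between the x axis of box and the x axis of slide, either way round below 0.08 rad and linear speed of box below 0.01 m/s); the robot touches nothing.
It fails at once if more than 50 N between the box and the slide with its pawl and bumper while the box is in the rails (rammed or jammed) (contact force between box and slide above 50 N and x of box in the frame of slide above -0.07 m and horizontal distance between box and slide below 0.18 m).
It fails at once if a bystander on the counter moved by more than 3 cm (distance of any of jar, tin, bowl_a, bowl_b, cups, spoon, syrup from where it was at the start of the episode above 0.03 m).
It also fails if it takes over 72 s, if anything falls off the work surface, if the arm or the gripper's body presses on something with over 40 N, if the wrist force passes 120 N, or if a joint passes its speed limit or range.

### The arm

A 6-joint arm with a two-finger parallel gripper is mounted at the origin on the work surface. World frame = base frame: x ahead of the robot, y to its left, z up, the work surface at z = 0. Lengths are in m, angles in rad, forces in N, time in s.
With the tool pointing down it reaches from about 0.325 to 0.9 m from the base axis. Payload 6.1 kg.
Tool frame: the origin (TCP) lies midway between the tips of the shut fingers; the grasp point (between the pads) lies 19 mm behind it; z points along the fingers, y is the line along which they close (so a half turn about z gives the same grasp; the last joint's range is limited). The gripper opens to 85 mm and grips with 20 to 120 N. Pads are 22 mm wide; open, the fingers measure 114 mm over their backs; the gripper's body (76 mm by 85 mm) begins 54 mm behind the grasp point. The pads swing forward as they close: fully open they stand 13 mm farther back than shut.
Start: joints at [-1.383, 0.22, 1.526, -0, 1.395, -0.126], TCP at [0.193, -0.594, 0.231] pointing down, gripper open.
Joint ranges: [-2.98, 2.98], [-0.91, 2.08], [0.09, 2.57], [-1.24, 4.39], [0.2, 2.65], [-2.68, 2.68]. Speed limits (rad/s): [2.57, 2.57, 3.01, 3.14, 3.14, 3.14].

### API

Orientations are given as a unit quaternion [x, y, z, w].
In Python, from rig import ctrl, snapshot gives the robot as it stands. The module is installed in compiled form; this text tells all that it offers.
- The arm moves only by the tool step_arm, never from a script. Its argument "plan" is a list that holds one entry, the list of rows, each a list of 6 numbers: the shift along the tool's x, y, z in units of 2.5 cm (1.0 is 2.5 cm), then the turn, a rotation vector about the tool's x, y, z in units of 5 degrees (1.0 is 5 degrees). In form: [[[x, y, z, ax, ay, az], ...]]. A call has 1 to 20 rows; each row shifts and turns the commanded pose from where the row before left it, along the tool's axes as they then stand; what a row does not reach is not made up. A row lasts 1/10 s, in which the tool goes at most 50 mm and 8.59 degrees, less where a joint would pass 70% of its speed; a pose out of reach is approached as far as the arm can. A call with a number of a shift or a turn outside -1 to 1 is refused whole. A call with a gripper value outside its range is refused whole. "fingers" is the gripper's target within -1 to 1 (fully open at 1, half-way at 0, shut at -1), set as the call begins (left out, the last holds). The fingers move at their own pace and stop on an object; "force" is the grip in N (left out, the last holds). Time passes only in rows, so rows that do not move let the fingers close. It gives the time, the measured TCP pose, the force, the opening and the grip force at its end, in the units of the state.
- ctrl.read_state(): the state, without advancing time (a new reading comes with each control period).
- snapshot(name): name is "scene" or "top"; returns a dict with "frame" (400x640x3 uint8, red, green, blue), "camera_matrix" (3x3 intrinsics, pixels), "rvec" (rotation vector, rad) and "tvec" (3), from world to camera coordinates, as OpenCV has them. Camera axes: x right, y down, z forward; pixel columns grow to the right and rows downward; lengths in m; the calibration is good to about 2 mm. A picture is of the moment at which its call begins. There is no depth.
- ctrl.hand_in(): hands the job in; it is judged then, once.
The state is a dict: "t": time; "q": joint angles; "qd": joint speeds; "effort": joint torques, N m; "eef_pos": TCP position; "orientation": TCP orientation; "force": force on the tool from outside, world axes, zero at the start; "wrist_torque": the same for the moment, N m; "width": finger opening in m; "finger_force": force on a finger pad.
Only numpy, scipy, OpenCV 4.12 (cv2) and the standard library are available. Lean on these libraries where they do the work, as an engineer would, in place of code of your own. Each camera call takes 0.05 s, during which the arm holds its last target. There are 200 camera calls.

## Working session

There is one attempt and no reset: what is moved stays moved. The work goes in short steps, Python scripts to look and compute and a tool call to move; the robot and the scene stay as the last step left them, time stands still between calls to the robot, and variables do not carry over. Pictures are saved under pics/ and viewed, at most 10 in all, crops included, and the job is handed in when it is done.

Besides the shell and the picture viewer there is one more tool, called after "Emit:" as name([rows], argument=value, ...), one row to a line, values as JSON. step_arm: Moves the arm, as the interface text tells. Its arguments: {"type":"object","properties":{"plan":{"type":"array"},"fingers":{"type":"number"},"force":{"type":"number"}},"required":["plan"]}

```bash
mkdir -p pics; cat > h.py <<'E'
import numpy as np, cv2
from rig import ctrl, snapshot
def load(n):
    d=np.load(f'pics/{n}.npz'); return d['K'],d['r'],d['t']
def take(n,cam):
    s=snapshot(cam); cv2.imwrite(f'pics/{n}.png',s['frame'][:,:,::-1])
    np.savez(f'pics/{n}.npz',K=s['camera_matrix'],r=s['rvec'],t=s['tvec']); return s
def ray(n,uv,z):
    K,r,t=load(n); R=cv2.Rodrigues(np.array(r,float))[0]; c=-R.T@np.array(t).ravel()
    d=R.T@np.linalg.inv(K)@np.array([uv[0],uv[1],1.]); return c+d*(z-c[2])/d[2]
def proj(n,P):
    K,r,t=load(n); return cv2.projectPoints(np.array(P,float).reshape(-1,1,3),np.array(r,float),np.array(t,float),K,None)[0].reshape(-1,2)
E
python3 - <<'E'
from h import *
take('s0','scene');take('t0','top')
for n in('s0','t0'):
    K,r,t=load(n);R=cv2.Rodrigues(r)[0];print(n,K[0,0],-R.T@t.ravel())
print(ctrl.read_state())
E
```

```text
s0 372.0259952574324 [ 1.01952328 -0.57873547  0.79633513]
t0 415.3516990114122 [0.39964249 0.00819038 1.04545582]
{'t': 0.1, 'q': array([-1.38312040e+00,  2.21181868e-01,  1.52752408e+00, -3.35641570e-05,
        1.39471964e+00, -1.26091298e-01]), 'qd': array([ 5.41472361e-05, -2.05991661e-04, -2.81214555e-03, -9.15162844e-04,
       -1.61470880e-03,  4.13180148e-04]), 'effort': array([ 1.17355441e-03, -4.98245430e+01, -3.90544617e+01, -2.86891891e-04,
        5.75547965e-03,  2.69610595e-06]), 'eef_pos': array([ 0.19278685, -0.59392722,  0.23027272]), 'orientation': array([ 9.87718110e-01,  1.56243706e-01, -4.47277499e-05, -9.15523962e-04]), 'force': array([ 0.28620665, -0.0783174 ,  0.56164069]), 'wrist_torque': array([ 0.03516529, -0.04831363, -0.00642013]), 'finger_force': 0.0, 'width': 0.08530931236725978}
```

View pics/s0.png

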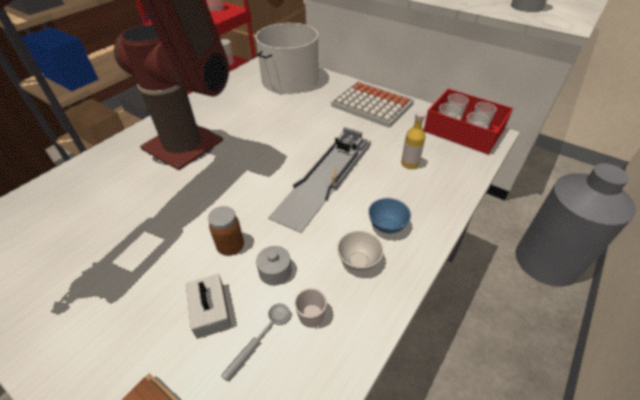

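View pics/t0.png

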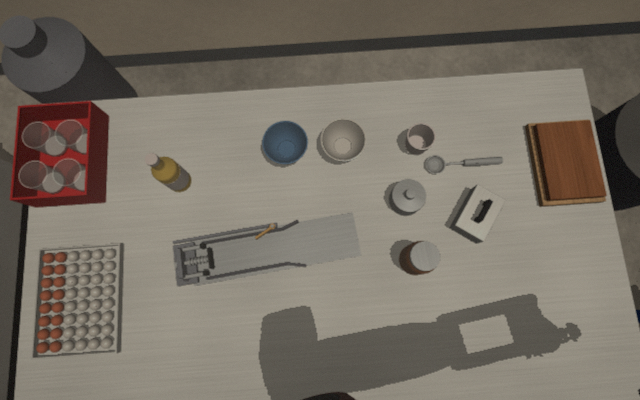

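The scene view shows the box at about (208,303) and the slide from (290,215) to (350,140). In the top view the box is at (478,212), and the slide runs from its open end at x≈357 to the carriage at x≈190. The brass pawl is at (265,231). I'll enlarge both.

```bash
python3 - <<'E'
from h import *
t=cv2.imread('pics/t0.png');
cv2.imwrite('pics/c1.png',cv2.resize(t[200:295,165:365],None,fx=4,fy=4,interpolation=cv2.INTER_CUBIC))
a=cv2.resize(t[175:255,440:515],None,fx=5,fy=5,interpolation=cv2.INTER_CUBIC)
s=cv2.imread('pics/s0.png');b=cv2.resize(s[265:345,175:250],None,fx=5,fy=5,interpolation=cv2.INTER_CUBIC)
cv2.imwrite('pics/c2.png',np.hstack([a,b]))
E
```

```text
(no output)
```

View pics/c1.png

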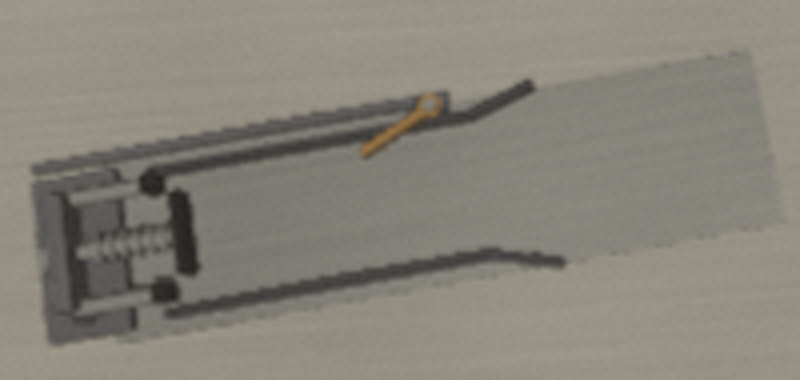

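View pics/c2.png

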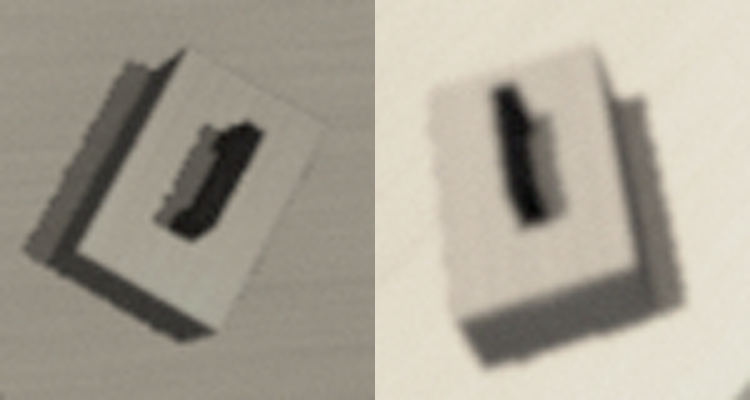

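```bash
cat > fit.py <<'E'
from h import *
from scipy.optimize import least_squares
def T(p,P):
    c,s=np.cos(p[2]),np.sin(p[2]); P=np.array(P,float)
    return np.c_[p[0]+c*P[:,0]-s*P[:,1],p[1]+s*P[:,0]+c*P[:,1],P[:,2]]
def fit(obs,p0):
    f=lambda p:np.concatenate([(proj(n,T(p,P))-uv).ravel() for n,P,uv in obs])
    r=least_squares(f,p0,loss='soft_l1');return r.x,np.round(r.fun.reshape(-1,2),1)
C=lambda a,o,k:(np.array(a,float)+.5)/k-.5+np.array(o)
E
python3 - <<'E'
from fit import *
a=C([(188,48),(328,123),(216,330),(77,250)],(440,175),5)
w=[ray('t0',u,.052) for u in a];print(np.round(w,4))
b=C([(54,88),(220,42),(262,268),(85,318)],(175,265),5)
wb=[ray('s0',u,.052) for u in b];print(np.round(wb,4))
d=w[3]-w[0];yaw=np.arctan2(d[1],d[0])
L=np.array([(60,39,52),(60,-39,52),(-60,-39,52),(-60,39,52)])/1e3
# order-match by nearest
m=np.mean(w,0);best=None
for k in (0,1,2,3):
  for n_,ww,uv in (('t0',w,a),):
    p=np.array([m[0],m[1],yaw+k*np.pi/2])
def match(n,ww,uv,p):
    M=T(p,L); idx=[np.argmin(np.linalg.norm(M[:,:2]-x[:2],axis=1)) for x in ww]; return (n,L[idx],uv)
p=np.array([m[0],m[1],yaw])
for obs in ([match('t0',w,a,p)],[match('s0',wb,b,p)],[match('t0',w,a,p),match('s0',wb,b,p)]):
    x,f=fit(obs,p);print('box',np.round(x,4),f.tolist())
s=C([(748,50),(784,220),(563,265),(532,85),(470,120),(495,250)],(165,200),4)
S=np.array([(-210,-56,4),(-210,56,4),(-70,49,18),(-70,-49,18),(-30,-43,18),(-30,43,18)])/1e3
w0=ray('t0',s[0],.004);w1=ray('t0',s[1],.004);d=w1-w0;print(w0,w1,np.linalg.norm(d));y0=np.arctan2(d[1],d[0])-np.pi/2
mid=(w0+w1)/2
p,f=fit([('t0',S,s)],[mid[0]+.21*np.cos(y0),mid[1]+.21*np.sin(y0),y0]);print('slide',p,f.tolist())
def loc(X,Y,z):
    q=ray('t0',C((X,Y),(165,200),4),z)-np.array([p[0],p[1],0]);c,s_=np.cos(p[2]),np.sin(p[2]);return np.round([c*q[0]+s_*q[1],-s_*q[0]+c*q[1]],4)
print('edge',loc(125,340,.004),loc(748,50,.004),loc(540,85,.004),loc(784,220,.004));print('tip',loc(365,155,.044),'pin',loc(430,103,.044),'bump',loc(188,190,.049),loc(200,272,.049),loc(168,315,.018),loc(35,170,.018))
K,r,t=load('t0')
E
```

```text
[[ 0.6246 -0.3903  0.052 ]
 [ 0.5823 -0.453   0.052 ]
 [ 0.4856 -0.3833  0.052 ]
 [ 0.5286 -0.3222  0.052 ]]
[[ 0.4882 -0.3844  0.052 ]
 [ 0.5329 -0.3225  0.052 ]
 [ 0.6318 -0.3929  0.052 ]
 [ 0.5869 -0.452   0.052 ]]
box [ 0.5554 -0.3872  2.5254] [[-0.2, -0.9], [0.3, 0.2], [0.5, 0.7], [-0.6, -0.1]]
box [ 0.5598 -0.3879  2.522 ] [[-0.1, 0.1], [0.6, -0.2], [0.5, -0.8], [-1.2, 0.7]]
box [ 0.5575 -0.3875  2.5234] [[-0.2, -1.7], [0.3, -0.6], [0.5, -0.2], [-0.7, -1.0], [-0.7, -0.4], [-0.0, -0.8], [-0.1, -1.5], [-1.7, -0.0]]
[ 0.58516354 -0.0800085   0.004     ] [ 0.47618758 -0.09329198  0.004     ] 0.10978255902584891
slide [ 0.50577422  0.1216319  -4.59187098] [[-0.0, -0.6], [0.1, 0.3], [-0.5, -3.4], [0.1, 2.8], [0.3, -0.6], [-0.0, 1.1]]
edge [0.2036 0.0504] [-0.2097 -0.0546] [-0.0756 -0.0575] [-0.2098  0.0552]
tip [ 0.0351 -0.0286] pin [-0.0088 -0.0525] bump [ 0.142  -0.0271] [0.1416 0.0225] [0.1719 0.0415] [ 0.2411 -0.0619]
```

```bash
cat > ref.py <<'E'
from fit import *
from scipy.ndimage import map_coordinates
g=cv2.GaussianBlur(cv2.cvtColor(cv2.imread('pics/t0.png'),cv2.COLOR_BGR2GRAY),(0,0),.7).astype(float)
def edge(P,N):  # find offset along N (slide frame) of strongest bright-out edge
    s=np.arange(-9,9.01,.25)/1e3
    I=map_coordinates(g,proj('t0',T(p,P+np.outer(s,N)))[:,::-1].T,order=1)
    d=np.gradient(I); k=np.argmax(d); return s[k]
def run():
    out=[]
    for x in np.arange(-200,-80,8): out.append((np.array([x/1e3,-.056,.004]),np.array([0,-1,0.])))
    for x in np.r_[np.arange(-200,-80,8),np.arange(-10,170,12)]: out.append((np.array([x/1e3,.056,.004]),np.array([0,1,0.])))
    for y in np.arange(-48,49,8): out.append((np.array([-.210,y/1e3,.004]),np.array([-1,0,0.])))
    return out
p=np.array([.50577,.12163,1.6913])
for it in range(3):
    o=run();e=np.array([edge(*k) for k in o])
    # residual: small motion (dx,dy,da) in slide frame -> N.(d + da x P)
    A=np.array([[N[0],N[1],N[1]*P[0]-N[0]*P[1]] for P,N in o])
    r=least_squares(lambda d:(A@d-e)*1e3,np.zeros(3),loss='soft_l1').x
    c,s=np.cos(p[2]),np.sin(p[2]);p=p+[c*r[0]-s*r[1],s*r[0]+c*r[1],r[2]]
    print(p)
print((e*1e3).tolist())
E
python3 ref.py
```

```text
[0.50965573 0.1213596  1.66141163]
[0.5122118  0.12152237 1.64431234]
[0.5122178  0.12162091 1.64466693]
[2.75, 2.0, 1.0, 1.75, 0.25, 1.5, 0.0, 0.75, -0.25, -1.75, -0.5, -2.0, -0.75, -2.25, -1.75, -0.5, 1.0, -0.25, -1.25, 0.75, -0.5, 0.25, -0.25, 1.0, 1.75, 0.5, 2.75, 1.5, 2.0, 3.25, -4.75, -4.0, -3.75, -3.0, -2.5, -1.75, -1.0, -0.25, -1.25, -1.25, 0.25, 0.25, 1.0, 1.75, 0.75, -2.0, -2.5, -1.25, -0.75, 0.5, -0.25, -1.25, 0.0, 3.0, -0.25, 1.0, 2.25, 2.75]
```

```bash
cat >> ref.py <<'E'
print('----')
p=np.array([.50577,.12163,1.685])
for it in range(4):
    o=run();o=[k for k in o if k[0][0]<-.07];e=np.array([edge(*k) for k in o])
    A=np.array([[N[0],N[1],N[1]*P[0]-N[0]*P[1]] for P,N in o])
    r=least_squares(lambda d:(A@d-e)*1e3,np.zeros(3),loss='soft_l1').x
    c,s=np.cos(p[2]),np.sin(p[2]);p=p+[c*r[0]-s*r[1],s*r[0]+c*r[1],r[2]]
    print(p)
print((e*1e3).tolist())
ys=np.arange(-66,67,3)
print('y',ys.tolist())
for x in (-20,20,60,100,130):
    P=np.c_[np.full(len(ys),x),ys,np.full(len(ys),18)]/1e3
    print(x,map_coordinates(g,proj('t0',T(p,P))[:,::-1].T,order=1).astype(int).tolist())
E
python3 ref.py | sed -n '/----/,$p'
```

```text
----
[0.5068365  0.12060021 1.67912028]
[0.50656545 0.1207631  1.68106627]
[0.5066176  0.12075683 1.68054456]
[0.50679756 0.12070756 1.67977426]
[-0.25, 0.25, 0.0, 0.75, 0.25, 0.5, 0.5, 1.25, 0.75, -0.5, 0.25, 0.0, 0.75, 0.25, 1.0, -0.25, 1.0, 1.25, -0.25, 0.75, 0.0, 0.5, -1.0, 2.25, 1.0, -0.25, 1.25, 1.75, -0.75, -0.5, -0.25, -1.0, 0.0, -1.75, 1.25, -0.5, 0.5, 1.5, 2.5, -2.0, 0.75, 0.75, -0.75]
y [-66, -63, -60, -57, -54, -51, -48, -45, -42, -39, -36, -33, -30, -27, -24, -21, -18, -15, -12, -9, -6, -3, 0, 3, 6, 9, 12, 15, 18, 21, 24, 27, 30, 33, 36, 39, 42, 45, 48, 51, 54, 57, 60, 63, 66]
-20 [146, 143, 139, 135, 128, 116, 93, 71, 73, 100, 123, 126, 126, 127, 128, 129, 129, 128, 129, 130, 130, 131, 130, 131, 132, 131, 131, 131, 131, 130, 130, 132, 132, 131, 122, 96, 73, 80, 111, 129, 130, 136, 143, 145, 144]
20 [138, 117, 96, 87, 96, 113, 107, 106, 104, 95, 107, 120, 123, 124, 125, 125, 125, 125, 127, 128, 127, 128, 129, 129, 130, 129, 128, 127, 127, 127, 128, 128, 129, 128, 116, 88, 73, 81, 109, 127, 132, 137, 141, 142, 142]
60 [139, 118, 95, 88, 100, 113, 95, 73, 76, 102, 120, 121, 121, 124, 124, 123, 123, 124, 124, 125, 126, 126, 125, 125, 126, 127, 127, 124, 123, 124, 125, 127, 127, 125, 114, 86, 71, 78, 107, 125, 126, 133, 140, 141, 142]
100 [139, 119, 96, 89, 101, 110, 92, 72, 75, 101, 118, 120, 121, 123, 124, 122, 122, 122, 122, 122, 122, 122, 122, 122, 121, 124, 124, 121, 121, 122, 123, 124, 124, 122, 112, 86, 70, 79, 106, 122, 127, 136, 141, 144, 144]
130 [138, 120, 98, 90, 100, 112, 94, 71, 75, 101, 118, 120, 121, 123, 123, 122, 121, 121, 122, 123, 122, 122, 122, 121, 121, 123, 122, 121, 121, 122, 122, 121, 121, 121, 116, 95, 72, 77, 102, 119, 123, 132, 143, 144, 142]
```

Emit:
step_arm([
  [[1,-0.2,0,0,0,0],[1,-0.2,0,0,0,0],[1,-0.2,0,0,0,0],[1,-0.2,0,0,0,0],[1,-0.2,0,0,0,0],[1,-0.2,0,0,0,0],[1,-0.2,0,0,0,0],[1,-0.2,0,0,0,0],[1,-0.2,0,0,0,0],[1,-0.2,0,0,0,0],[1,-0.2,0,0,0,0],[1,-0.2,0,0,0,0],[1,-0.2,0,0,0,0],[1,-0.2,0,0,0,0],[1,-0.2,0,0,0,0],[1,-0.2,0,0,0,0],[0.4,-0.15,0,0,0,0],[0,0,0,0,0,0]],
], fingers=1, force=60)

```text
t: 1.9
eef_pos: [0.5576, -0.3871, 0.2306]
orientation: [0.988, 0.157, -0.0, -0.0]
force: [-0.3, 0.8, 1.2]
width: 0.0857
finger_force: 0.0
```

Emit:
step_arm([
  [[0,0,0.2,0,0,-1],[0,0,0.2,0,0,-1],[0,0,0.2,0,0,-1],[0,0,0.2,0,0,-1],[0,0,0.2,0,0,-1],[0,0,0.2,0,0,-1],[0,0,0.2,0,0,-1],[0,0,0.2,0,0,-1],[0,0,0.2,0,0,-1],[0,0,0.2,0,0,-1],[0,0,0.2,0,0,-1],[0,0,0.2,0,0,-1],[0,0,0.2,0,0,-1],[0,0,0.2,0,0,-1],[0,0,0.2,0,0,-1],[0,0,0.2,0,0,-1],[0,0,0.2,0,0,-1],[0,0,0.2,0,0,-1],[0,0,0.2,0,0,-1],[0,0,0.2,0,0,-1]],
])

```text
t: 3.9
eef_pos: [0.5556, -0.3893, 0.131]
orientation: [0.514, 0.858, -0.0, -0.0]
force: [0.4, 0.9, -0.3]
width: 0.0856
finger_force: 0.0
```

Emit:
step_arm([
  [[0,0,0,0,0,-1],[0,0,0,0,0,-1],[0,0,0,0,0,-1],[0,0,0,0,0,-1],[0,0,0,0,0,-1],[0,0,0,0,0,-0.3],[0,0,0,0,0,0],[0,0,0,0,0,0]],
])

```text
t: 4.7
eef_pos: [0.5565, -0.3887, 0.1313]
orientation: [0.306, 0.952, -0.0, -0.0]
force: [-0.2, 0.0, 0.4]
width: 0.0854
finger_force: 0.0
```

```bash
cat >> h.py <<'E'
from scipy.spatial.transform import Rotation as Ro
SL=np.array([.5068,.1207,1.680])
def to(x,y,z,yaw):
    s=ctrl.read_state();R=Ro.from_quat(s['orientation']).as_matrix();X=R[:,0]
    cy=np.arctan2(X[1],X[0]);d=R.T@(np.array([x,y,z])-s['eef_pos'])/.025
    D=np.c_[[np.cos(yaw),np.sin(yaw),0],[np.sin(yaw),-np.cos(yaw),0],[0,0,-1]]
    rv=Ro.from_matrix(R.T@D).as_rotvec(degrees=True)/5
    print('t',s['t'],'pos',s['eef_pos'].round(4),'yaw',cy.round(4),'q',s['q'].round(2),'F',s['force'].round(1),'w',s['width'],'ff',s['finger_force']);print('shift',d.round(2),'turn',rv.round(2))
E
python3 -c "
from h import *
to(.5575,-.3875,.059,2.524)"
```

```text
t 4.7 pos [ 0.5565 -0.3887  0.1313] yaw 2.5193 q [-0.73  0.43  1.46 -0.    1.25 -1.67] F [-0.2  0.   0.4] w 0.08536039226769868 ff 0.0
shift [-0.    0.06  2.89] turn [-0.   -0.   -0.05]
```

Emit:
step_arm([
  [[0,0.05,0.5,0,0,0],[0,0,0.5,0,0,0],[0,0,0.5,0,0,0],[0,0,0.5,0,0,0],[0,0,0.5,0,0,0],[0,0,0.38,0,0,0],[0,0,0,0,0,0]],
])

```text
t: 5.4
eef_pos: [0.5566, -0.3863, 0.0568]
orientation: [0.305, 0.952, 0.001, -0.002]
force: [0.3, 0.6, -0.2]
width: 0.0856
finger_force: 0.0
```

Emit:
step_arm([
  [[0,0,0,0,0,0],[0,0,0,0,0,0],[0,0,0,0,0,0],[0,0,0,0,0,0],[0,0,0,0,0,0],[0,0,0,0,0,0],[0,0,0,0,0,0],[0,0,0,0,0,0],[0,0,0,0,0,0],[0,0,0,0,0,0]],
], fingers=-1, force=60)

```text
t: 6.4
eef_pos: [0.5579, -0.3875, 0.0598]
orientation: [0.305, 0.952, -0.0, 0.0]
force: [-1.2, -0.4, 4.9]
width: 0.0108
finger_force: 63.4
```

Emit:
step_arm([
  [[0,0,-0.3,0,0,0],[0,0,-0.6,0,0,0],[0,0,-0.8,0,0,0],[0,0,-0.8,0,0,0],[0,0,-0.8,0,0,0],[0,0,-0.8,0,0,0],[0,0,-0.8,0,0,0],[0,0,-0.8,0,0,0],[0,0,-0.4,0,0,0],[0,0,0,0,0,0],[0,0,0,0,0,0]],
])

```text
t: 7.5
eef_pos: [0.5575, -0.3869, 0.2111]
orientation: [0.305, 0.952, 0.0, -0.0]
force: [0.1, 0.4, -5.5]
width: 0.0109
finger_force: 62.4
```

```bash
python3 -c "
from h import *
to(.5210,-.0085,.21,1.680)
take('s1','scene');take('t1','top')
a=cv2.imread('pics/s1.png')[150:380,120:380];b=cv2.imread('pics/t1.png')[150:290,380:540]
cv2.imwrite('pics/v1.png',np.hstack([cv2.resize(a,(400,354)),cv2.resize(b,(400,354))]))"
```

```text
t 7.5 pos [ 0.5575 -0.3869  0.2111] yaw 2.5217 q [-0.72  0.36  1.39  0.    1.39 -1.67] F [ 0.1  0.4 -5.5] w 0.010931184503045756 ff 62.43942618370056
shift [ 9.98 11.47  0.06] turn [-0.   -0.01  9.64]
```

View pics/v1.png

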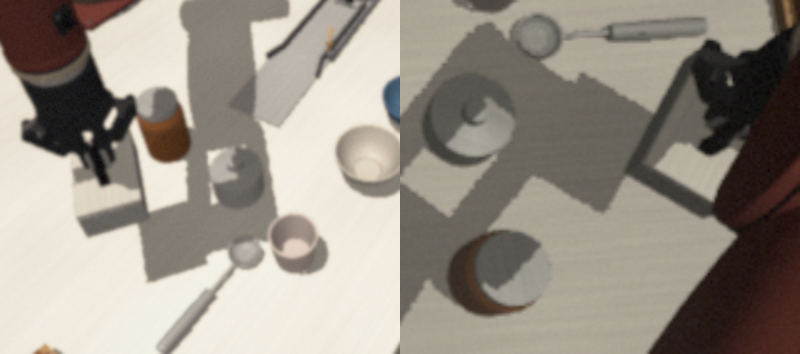

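The box hangs level from the bar with its outline clear of the tin and jar; it is about 150 mm up. I'll carry it over to the slide.

Emit:
step_arm([
  [[0.2,0.23,0,0,0,0],[0.4,0.46,0,0,0,0],[0.6,0.69,0,0,0,0],[0.6,0.69,0,0,0,0],[0.6,0.69,0,0,0,0],[0.6,0.69,0,0,0,0],[0.6,0.69,0,0,0,0],[0.6,0.69,0,0,0,0],[0.6,0.69,0,0,0,0],[0.6,0.69,0,0,0,0],[0.6,0.69,0,0,0,0],[0.6,0.69,0,0,0,0],[0.6,0.69,0,0,0,0],[0.6,0.69,0,0,0,0],[0.6,0.69,0,0,0,0],[0.6,0.69,0,0,0,0],[0.6,0.69,0,0,0,0],[0.6,0.69,0,0,0,0],[0.4,0.46,0,0,0,0],[0,0,0,0,0,0]],
])

```text
t: 9.6
eef_pos: [0.5183, 0.0171, 0.2117]
orientation: [0.304, 0.953, 0.0, -0.0]
force: [0.2, -0.4, -3.8]
width: 0.0109
finger_force: 62.4
```

Emit:
step_arm([
  [[0,0,0,0,0,0.4],[0,0,0,0,0,0.8],[0,0,0,0,0,0.8],[0,0,0,0,0,0.8],[0,0,0,0,0,0.8],[0,0,0,0,0,0.8],[0,0,0,0,0,0.8],[0,0,0,0,0,0.8],[0,0,0,0,0,0.8],[0,0,0,0,0,0.8],[0,0,0,0,0,0.8],[0,0,0,0,0,0.8],[0,0,0,0,0,0.44],[0,0,0,0,0,0],[0,0,0,0,0,0],[0,0,0,0,0,0]],
])

```text
t: 11.2
eef_pos: [0.5191, 0.0146, 0.2118]
orientation: [0.667, 0.745, -0.0, 0.0]
force: [-1.2, -0.6, -3.0]
width: 0.0108
finger_force: 62.4
```

```bash
python3 -c "
from h import *
to(.5210,-.0085,.075,1.680)"
```

```text
t 11.2 pos [0.5191 0.0146 0.2118] yaw 1.681 q [-0.12 -0.02  1.82 -0.    1.34 -0.23] F [-1.2 -0.6 -3. ] w 0.010839027907865466 ff 62.38425850868225
shift [-0.93 -0.03  5.47] turn [-0.    0.    0.01]
```

Emit:
step_arm([
  [[-0.3,0,0,0,0,0],[-0.3,0,0.4,0,0,0],[-0.33,-0.03,0.6,0,0,0],[0,0,0.6,0,0,0],[0,0,0.6,0,0,0],[0,0,0.6,0,0,0],[0,0,0.6,0,0,0],[0,0,0.6,0,0,0],[0,0,0.6,0,0,0],[0,0,0.4,0,0,0],[0,0,0.3,0,0,0],[0,0,0.1,0,0,0],[0,0,0,0,0,0],[0,0,0,0,0,0]],
])

```text
t: 12.6
eef_pos: [0.5215, -0.0085, 0.0775]
orientation: [0.667, 0.745, 0.0, 0.001]
force: [0.2, 0.1, -3.6]
width: 0.0108
finger_force: 62.3
```

```bash
python3 -c "
from h import *
to(.5210,-.0085,.064,1.680)
take('s2','scene');take('t2','top')
a=cv2.imread('pics/s2.png')[120:240,240:400];b=cv2.imread('pics/t2.png')[190:310,220:380]
cv2.imwrite('pics/v2.png',np.hstack([cv2.resize(a,(400,300),interpolation=2),cv2.resize(b,(400,300),interpolation=2)]))"
```

```text
t 12.6 pos [ 0.5215 -0.0085  0.0775] yaw 1.6804 q [-0.17  0.14  1.92  0.    1.07 -0.28] F [ 0.2  0.1 -3.6] w 0.01081810385879309 ff 62.310436964035034
shift [ 0.   -0.02  0.54] turn [0.01 0.   0.  ]
```

View pics/v2.png

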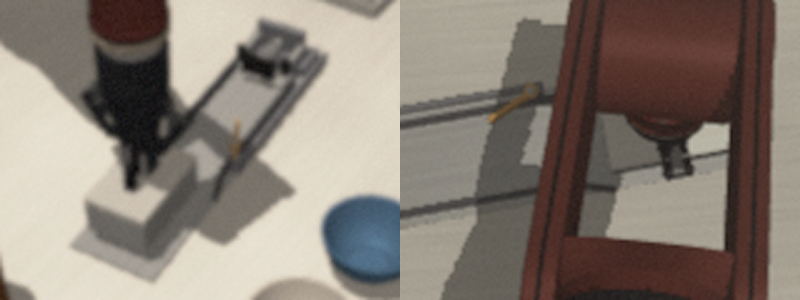

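The box hangs a little above the open end of the slide, in line with it (the top view is partly hidden by the arm). I'll lower it slowly until it touches.

Emit:
step_arm([
  [[0,0,0.1,0,0,0],[0,0,0.1,0,0,0],[0,0,0.1,0,0,0],[0,0,0.1,0,0,0],[0,0,0.05,0,0,0],[0,0,0,0,0,0],[0,0,0,0,0,0]],
])

```text
t: 13.4
eef_pos: [0.5209, -0.0084, 0.0655]
orientation: [0.667, 0.745, -0.0, -0.0]
force: [-0.2, 0.1, -4.2]
width: 0.011
finger_force: 62.4
```

Emit:
step_arm([
  [[0,0,0.04,0,0,0],[0,0,0.04,0,0,0],[0,0,0,0,0,0],[0,0,0,0,0,0]],
])

```text
t: 13.8
eef_pos: [0.5211, -0.0085, 0.0638]
orientation: [0.667, 0.745, 0.0, 0.0]
force: [-1.1, 0.0, -1.9]
width: 0.0109
finger_force: 62.7
```

Emit:
step_arm([
  [[0,0,0.03,0,0,0],[0,0,0,0,0,0],[0,0,0,0,0,0]],
])

```text
t: 14.1
eef_pos: [0.5211, -0.0084, 0.0637]
orientation: [0.667, 0.745, -0.0, 0.0]
force: [-4.1, 0.3, 4.2]
width: 0.0109
finger_force: 63.7
```

Emit:
step_arm([
  [[0.2,0,0,0,0,0],[0.2,0,0,0,0,0],[0.2,0,0,0,0,0],[0.2,0,0,0,0,0],[0.2,0,0,0,0,0],[0.2,0,0,0,0,0],[0,0,0,0,0,0],[0,0,0,0,0,0]],
])

```text
t: 14.9
eef_pos: [0.5186, 0.0221, 0.0637]
orientation: [0.667, 0.745, 0.001, 0.001]
force: [0.8, -0.7, 5.8]
width: 0.0104
finger_force: 63.8
```

```bash
cat >> h.py <<'E'
def sl(X):  # state in slide frame, and shift for slide x=X,y=0 (y bias -0.5 mm)
    s=ctrl.read_state();c,n=np.cos(SL[2]),np.sin(SL[2]);M=np.array([[c,n],[-n,c]])
    print('slide xy',(M@(s['eef_pos'][:2]-SL[:2])).round(4),'F',(M@s['force'][:2]).round(1),s['force'][2].round(1),'Mz',s['wrist_torque'].round(2))
    w=M.T@[X,-.0005]+SL[:2];to(w[0],w[1],s['eef_pos'][2],SL[2])
E
python3 -c "
from h import *
sl(-.06)"
```

```text
slide xy [-0.0993 -0.001 ] F [-0.8 -0.7] 5.8 Mz [-0.23 -0.09  0.  ]
t 14.9 pos [0.5186 0.0221 0.0637] yaw 1.6808 q [-0.11  0.16  1.94  0.    1.04 -0.22] F [ 0.8 -0.7  5.8] w 0.010379557390133099 ff 63.840951919555664
shift [ 1.57 -0.02  0.  ] turn [ 0.02 -0.    0.01]
```

Emit:
step_arm([
  [[0.12,0,0,0,0,0],[0.12,0,0,0,0,0],[0.12,0,0,0,0,0],[0.12,0,0,0,0,0],[0.12,0,0,0,0,0],[0.12,0,0,0,0,0],[0.12,0,0,0,0,0],[0,0,0,0,0,0]],
])

```text
t: 15.7
eef_pos: [0.5176, 0.0425, 0.0639]
orientation: [0.667, 0.745, 0.002, 0.002]
force: [4.6, -3.4, 2.6]
width: 0.0108
finger_force: 63.3
```

```bash
python3 -c "
from h import *
sl(-.04)"
```

```text
slide xy [-0.0789 -0.0022] F [-3.8 -4.2] 2.6 Mz [-0.4  -0.82 -0.1 ]
t 15.7 pos [0.5176 0.0425 0.0639] yaw 1.6804 q [-0.07  0.16  1.94  0.    1.04 -0.18] F [ 4.6 -3.4  2.6] w 0.010775505910803848 ff 63.27680826187134
shift [ 1.55 -0.07 -0.  ] turn [0.06 0.01 0.  ]
```

Emit:
step_arm([
  [[0.05,0.05,0,0,0,0],[0.12,0,0,0,0,0],[0.12,0,0,0,0,0],[0.12,0,0,0,0,0],[0.12,0,0,0,0,0],[0,0,0,0,0,0]],
])

```text
t: 16.3
eef_pos: [0.5165, 0.056, 0.0637]
orientation: [0.667, 0.745, 0.001, 0.001]
force: [3.8, -2.2, 4.0]
width: 0.0108
finger_force: 63.7
```

```bash
python3 -c "
from h import *
sl(-.04)"
```

```text
slide xy [-0.0654 -0.0026] F [-2.6 -3.6] 4.0 Mz [-0.38 -0.41 -0.02]
t 16.3 pos [0.5165 0.056  0.0637] yaw 1.6807 q [-0.04  0.16  1.94  0.    1.04 -0.15] F [ 3.8 -2.2  4. ] w 0.010779346559260878 ff 63.680323362350464
shift [ 1.02 -0.08 -0.  ] turn [0.03 0.   0.01]
```

Emit:
step_arm([
  [[0.05,0.05,0,0,0,0],[0.1,0.02,0,0,0,0],[0.1,0,0,0,0,0],[0.1,0,0,0,0,0],[0.1,0,0,0,0,0],[0.1,0,0,0,0,0],[0,0,0,0,0,0]],
])

```text
t: 17.0
eef_pos: [0.5161, 0.0694, 0.0637]
orientation: [0.667, 0.745, 0.0, 0.001]
force: [-0.4, -3.7, 8.0]
width: 0.0107
finger_force: 64.1
```

```bash
python3 -c "
from h import *
sl(-.0)"
```

```text
slide xy [-0.052  -0.0037] F [-3.7  0.8] 8.0 Mz [-0.62 -0.13 -0.05]
t 17.0 pos [0.5161 0.0694 0.0637] yaw 1.6807 q [-0.02  0.16  1.93 -0.    1.04 -0.13] F [-0.4 -3.7  8. ] w 0.010686120099436385 ff 64.11025643348694
shift [ 2.08 -0.12 -0.  ] turn [0.02 0.01 0.01]
```

Emit:
step_arm([
  [[0.1,0,0,0,0,0],[0.1,0,0,0,0,0],[0.1,0,0,0,0,0],[0.1,0,0,0,0,0],[0.1,0,0,0,0,0],[0.1,0,0,0,0,0],[0.1,0,0,0,0,0],[0,0,0,0,0,0]],
])

```text
t: 17.8
eef_pos: [0.5137, 0.0861, 0.0637]
orientation: [0.667, 0.745, -0.001, 0.001]
force: [-1.8, -7.9, 11.3]
width: 0.0105
finger_force: 64.4
```

```bash
python3 -c "
from h import *
sl(.02)"
```

```text
slide xy [-0.0352 -0.003 ] F [-7.6  2.7] 11.3 Mz [-1.06  0.2  -0.02]
t 17.8 pos [0.5137 0.0861 0.0637] yaw 1.6809 q [ 0.02  0.16  1.93 -0.    1.05 -0.09] F [-1.8 -7.9 11.3] w 0.010513193028269419 ff 64.43804383277893
shift [ 2.21 -0.1  -0.  ] turn [-0.    0.02  0.01]
```

Emit:
step_arm([
  [[0.1,0,-0.01,0,0,0],[0.1,0,0,0,0,0],[0.1,0,0,0,0,0],[0.1,0,0,0,0,0],[0.1,0,0,0,0,0],[0.1,0,0,0,0,0],[0.1,0,0,0,0,0],[0.1,0,0,0,0,0],[0.1,0,0,0,0,0],[0,0,0,0,0,0]],
])

```text
t: 18.8
eef_pos: [0.5109, 0.1088, 0.0637]
orientation: [0.667, 0.745, -0.001, 0.0]
force: [-2.2, -4.6, 11.0]
width: 0.0107
finger_force: 64.3
```

```bash
python3 -c "
from h import *
sl(.05)
take('s3','scene');take('t3','top')
a=cv2.imread('pics/s3.png')[120:240,240:400];b=cv2.imread('pics/t3.png')[190:310,170:330]
cv2.imwrite('pics/v3.png',np.hstack([cv2.resize(a,(400,300),interpolation=2),cv2.resize(b,(400,300),interpolation=2)]))"
```

```text
slide xy [-0.0123 -0.0028] F [-4.3  2.7] 11.0 Mz [-0.88  0.22  0.02]
t 18.8 pos [0.5109 0.1088 0.0637] yaw 1.6809 q [ 0.06  0.17  1.93 -0.    1.05 -0.05] F [-2.2 -4.6 11. ] w 0.010734615849899197 ff 64.28584456443787
shift [ 2.49 -0.09 -0.  ] turn [-0.01  0.01  0.01]
```

View pics/v3.png

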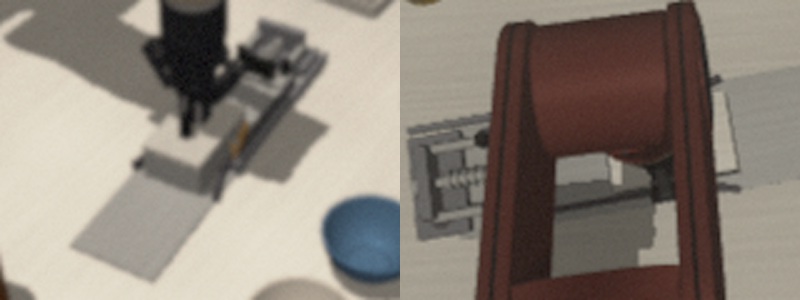

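The box is in the rails with the pawl (240,135 in the left crop) held aside, and the forces are low. I'll carry on towards the bumper.

Emit:
step_arm([
  [[0.1,0,-0.01,0,0,0],[0.1,0,0,0,0,0],[0.1,0,0,0,0,0],[0.1,0,0,0,0,0],[0.1,0,0,0,0,0],[0.1,0,0,0,0,0],[0.1,0,0,0,0,0],[0.1,0,0,0,0,0],[0.1,0,0,0,0,0],[0.1,0,0,0,0,0],[0.1,0,0,0,0,0],[0.1,0,0,0,0,0],[0.1,0,0,0,0,0],[0.1,0,0,0,0,0],[0.1,0,0,0,0,0],[0.1,0,0,0,0,0],[0,0,0,0,0,0]],
])

```text
t: 20.6
eef_pos: [0.5064, 0.1486, 0.0637]
orientation: [0.667, 0.745, -0.001, 0.0]
force: [-0.3, -5.6, 8.0]
width: 0.0107
finger_force: 64.1
```

Emit:
step_arm([
  [[0.1,0,0,0,0,0],[0.1,0,0,0,0,0],[0.1,0,0,0,0,0],[0.1,0,0,0,0,0],[0.1,0,0,0,0,0],[0.1,0,0,0,0,0],[0.1,0,0,0,0,0],[0.1,0,0,0,0,0],[0.1,0,0,0,0,0],[0.1,0,0,0,0,0],[0.1,0,0,0,0,0],[0.1,0,0,0,0,0],[0,0,0,0,0,0]],
])

```text
t: 21.9
eef_pos: [0.5031, 0.1784, 0.0637]
orientation: [0.667, 0.745, -0.001, 0.0]
force: [-1.8, -5.2, 8.4]
width: 0.0108
finger_force: 64.1
```

```bash
python3 -c "
from h import *
sl(.095)"
```

```text
slide xy [ 0.0577 -0.0026] F [-4.9  2.4] 8.4 Mz [-0.81  0.1  -0.14]
t 21.9 pos [0.5031 0.1784 0.0637] yaw 1.6805 q [ 0.19  0.19  1.9  -0.    1.05  0.08] F [-1.8 -5.2  8.4] w 0.010758526583176399 ff 64.12109971046448
shift [ 1.49 -0.08 -0.  ] turn [-0.01  0.01  0.01]
```

Next 22 mm, then small steps with the force watched.

Emit:
step_arm([
  [[0.1,0,0,0,0,0],[0.1,0,0,0,0,0],[0.1,0,0,0,0,0],[0.1,0,0,0,0,0],[0.1,0,0,0,0,0],[0.1,0,0,0,0,0],[0.1,0,0,0,0,0],[0.1,0,0,0,0,0],[0,0,0,0,0,0]],
])

```text
t: 22.8
eef_pos: [0.5009, 0.1982, 0.0637]
orientation: [0.667, 0.745, -0.001, 0.0]
force: [-0.3, -4.9, 7.7]
width: 0.0106
finger_force: 64.1
```

Emit:
step_arm([
  [[0.06,0,0,0,0,0],[0.06,0,0,0,0,0],[0.06,0,0,0,0,0],[0.06,0,0,0,0,0],[0,0,0,0,0,0]],
])

```text
t: 23.3
eef_pos: [0.5003, 0.204, 0.0637]
orientation: [0.667, 0.745, -0.001, 0.0]
force: [-1.7, -7.3, 8.6]
width: 0.0109
finger_force: 64.2
```

```bash
python3 -c "
from h import *
sl(.095)"
```

```text
slide xy [ 0.0835 -0.0026] F [-7.   2.5] 8.6 Mz [-0.97  0.01 -0.14]
t 23.3 pos [0.5003 0.204  0.0637] yaw 1.6804 q [ 0.24  0.21  1.88 -0.    1.05  0.13] F [-1.7 -7.3  8.6] w 0.010933739251040932 ff 64.17124629020691
shift [ 0.46 -0.08 -0.  ] turn [-0.01  0.01  0.01]
```

Emit:
step_arm([
  [[0.04,0,0,0,0,0],[0.04,0,0,0,0,0],[0.04,0,0,0,0,0],[0.04,0,0,0,0,0],[0.04,0,0,0,0,0],[0.04,0,0,0,0,0],[0,0,0,0,0,0]],
])

```text
t: 24.0
eef_pos: [0.4996, 0.2098, 0.0637]
orientation: [0.667, 0.745, -0.001, 0.0]
force: [-0.7, -6.4, 9.1]
width: 0.0108
finger_force: 64.2
```

Emit:
step_arm([
  [[0.04,0,0,0,0,0],[0.04,0,0,0,0,0],[0,0,0,0,0,0]],
])

```text
t: 24.3
eef_pos: [0.4995, 0.2115, 0.0637]
orientation: [0.667, 0.745, -0.001, 0.0]
force: [-0.1, -8.1, 9.1]
width: 0.0108
finger_force: 64.2
```

Emit:
step_arm([
  [[0.04,0,0,0,0,0],[0,0,0,0,0,0]],
])

```text
t: 24.5
eef_pos: [0.4994, 0.2121, 0.0637]
orientation: [0.667, 0.745, -0.001, 0.001]
force: [-1.2, -9.1, 9.8]
width: 0.0108
finger_force: 64.3
```

Emit:
step_arm([
  [[0.04,0,0,0,0,0],[0,0,0,0,0,0]],
])

```text
t: 24.7
eef_pos: [0.4993, 0.213, 0.0637]
orientation: [0.667, 0.745, -0.001, 0.001]
force: [0.3, -9.3, 9.2]
width: 0.0108
finger_force: 64.3
```

```bash
python3 -c "
from h import *
sl(.098)"
```

```text
slide xy [ 0.0925 -0.0026] F [-9.3  0.7] 9.2 Mz [-1.54  0.05 -0.13]
t 24.7 pos [0.4993 0.213  0.0637] yaw 1.6805 q [ 0.26  0.21  1.87 -0.    1.06  0.15] F [ 0.3 -9.3  9.2] w 0.010809172317990817 ff 64.28733587265015
shift [ 0.22 -0.08 -0.  ] turn [-0.01  0.03  0.01]
```

Emit:
step_arm([
  [[0.04,0,0,0,0,0],[0,0,0,0,0,0]],
])

```text
t: 24.9
eef_pos: [0.4992, 0.2139, 0.0638]
orientation: [0.667, 0.745, -0.001, 0.001]
force: [-0.6, -11.9, 9.8]
width: 0.0108
finger_force: 64.3
```

Emit:
step_arm([
  [[0.04,0,0,0,0,0],[0,0,0,0,0,0]],
])

```text
t: 25.1
eef_pos: [0.4991, 0.2147, 0.0637]
orientation: [0.667, 0.745, -0.001, 0.001]
force: [-0.5, -11.1, 9.8]
width: 0.0109
finger_force: 64.3
```

Emit:
step_arm([
  [[0.04,0,0,0,0,0],[0,0,0,0,0,0]],
])

```text
t: 25.3
eef_pos: [0.499, 0.2156, 0.0638]
orientation: [0.667, 0.745, -0.002, 0.001]
force: [-0.5, -11.1, 9.9]
width: 0.0106
finger_force: 64.4
```

```bash
python3 -c "
from h import *
sl(.098)
take('s4','scene')
a=cv2.imread('pics/s4.png')
cv2.imwrite('pics/v4.png',cv2.resize(a[125:225,270:390],(720,600),interpolation=2))"
```

```text
slide xy [ 0.0952 -0.0026] F [-11.    1.7] 9.9 Mz [-1.76 -0.06 -0.14]
t 25.3 pos [0.499  0.2156 0.0638] yaw 1.6804 q [ 0.26  0.22  1.87 -0.    1.06  0.16] F [ -0.5 -11.1   9.9] w 0.010636865055306529 ff 64.3619441986084
shift [ 0.11 -0.09 -0.  ] turn [-0.01  0.04  0.  ]
```

View pics/v4.png

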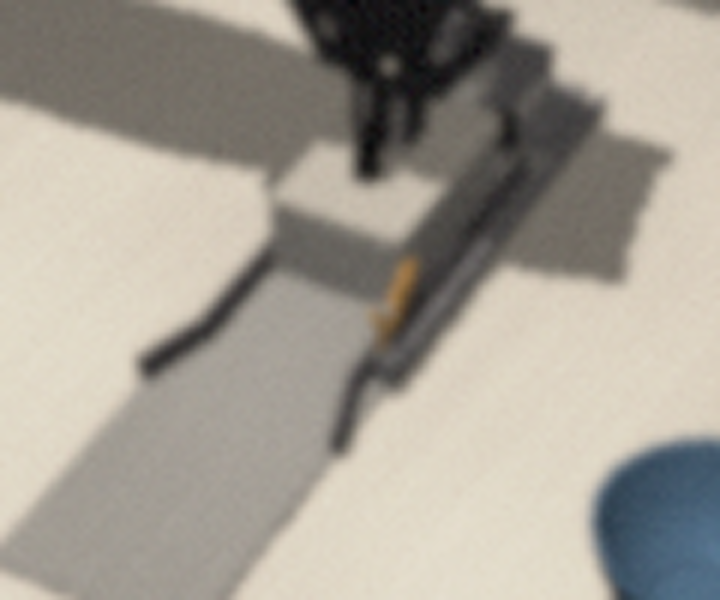

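The box rear edge (400,270 in the crop) is near the pawl tip, and the pawl is still held aside. I'll go on in 1 mm steps, watching force and pawl pixels.

Emit:
step_arm([
  [[0.04,0,0,0,0,0],[0,0,0,0,0,0]],
])

```text
t: 25.55
eef_pos: [0.4989, 0.2165, 0.0638]
orientation: [0.667, 0.745, -0.002, 0.001]
force: [-0.7, -12.3, 10.7]
width: 0.0109
finger_force: 64.4
```

Emit:
step_arm([
  [[0.04,0,0,0,0,0],[0,0,0,0,0,0]],
])

```text
t: 25.75
eef_pos: [0.4989, 0.2174, 0.0638]
orientation: [0.667, 0.745, -0.002, 0.001]
force: [0.1, -12.6, 9.9]
width: 0.0111
finger_force: 64.4
```

```bash
cat >> h.py <<'E'
def brass(n):
    a=cv2.imread(f'pics/{n}.png')[125:225,270:390].astype(int);m=(a[...,2]-a[...,0]>55)
    v,u=np.nonzero(m);P=np.c_[u,v]; print(n,m.sum(),P.mean(0).round(1)*6,P.min(0)*6,P.max(0)*6,np.degrees(np.arctan2(*np.linalg.svd(P-P.mean(0))[2][0][::-1])).round(1))
E
python3 -c "
from h import *
sl(.1)
take('s5','scene')
for n in('s0','s3','s4','s5'):brass(n)"
```

```text
slide xy [ 0.097  -0.0026] F [-12.5   1.3] 9.9 Mz [-1.98  0.02 -0.17]
t 25.75 pos [0.4989 0.2174 0.0638] yaw 1.6805 q [ 0.27  0.22  1.87 -0.    1.06  0.16] F [  0.1 -12.6   9.9] w 0.011050380756410157 ff 64.41353917121887
shift [ 0.12 -0.09 -0.  ] turn [-0.01  0.04  0.01]
s0 10 [386.4 276.6] [384 264] [390 294] 96.0h.py:27: RuntimeWarning: Mean of empty slice.
  v,u=np.nonzero(m);P=np.c_[u,v]; print(n,m.sum(),P.mean(0).round(1)*6,P.min(0)*6,P.max(0)*6,np.degrees(np.arctan2(*np.linalg.svd(P-P.mean(0))[2][0][::-1])).round(1))
  ret = um.true_divide(
Traceback (most recent call last):
  File "h.py", line 27, in brass
    v,u=np.nonzero(m);P=np.c_[u,v]; print(n,m.sum(),P.mean(0).round(1)*6,P.min(0)*6,P.max(0)*6,np.degrees(np.arctan2(*np.linalg.svd(P-P.mean(0))[2][0][::-1])).round(1))
                                                                         ~~~~~^^^
ValueError: zero-size array to reduction operation minimum which has no identity
```

Emit:
step_arm([
  [[0.04,0,0,0,0,0],[0,0,0,0,0,0]],
])

```text
t: 26.0
eef_pos: [0.4987, 0.2183, 0.0638]
orientation: [0.667, 0.745, -0.002, 0.001]
force: [-0.1, -13.3, 10.4]
width: 0.0105
finger_force: 64.4
```

```bash
sed -i 's/>55/>32/' h.py; python3 -c "
from h import *
sl(.1)
take('s6','scene')
for n in('s0','s3','s4','s5','s6'):brass(n)"
```

```text
slide xy [ 0.0979 -0.0026] F [-13.3   1.5] 10.4 Mz [-2.04 -0.03 -0.12]
t 26.0 pos [0.4987 0.2183 0.0638] yaw 1.6804 q [ 0.27  0.22  1.87 -0.    1.06  0.16] F [ -0.1 -13.3  10.4] w 0.010545611868644606 ff 64.43988919258118
shift [ 0.09 -0.08 -0.  ] turn [-0.02  0.05  0.01]
s0 54 [383.4 295.2] [366 252] [396 342] 96.7
s3 39 [393.  300.6] [372 264] [408 342] 112.6
s4 56 [393.  295.2] [366 258] [414 336] 114.4
s5 56 [393.  295.2] [366 258] [414 336] 114.4
s6 57 [392.4 295.8] [366 258] [414 342] 115.5
```

Emit:
step_arm([
  [[0.04,0,0,0,0,0],[0,0,0,0,0,0]],
])

```text
t: 26.25
eef_pos: [0.4987, 0.2192, 0.0638]
orientation: [0.667, 0.745, -0.002, 0.001]
force: [-1.0, -13.3, 10.2]
width: 0.011
finger_force: 64.5
```

Emit:
step_arm([
  [[0.04,0,0,0,0,0],[0,0,0,0,0,0]],
])

```text
t: 26.45
eef_pos: [0.4985, 0.22, 0.0638]
orientation: [0.667, 0.745, -0.002, 0.001]
force: [-1.1, -14.1, 11.6]
width: 0.0106
finger_force: 64.5
```

```bash
python3 -c "
from h import *
sl(.1)
take('s7','scene')
for n in('s6','s7'):brass(n)"
```

```text
slide xy [ 0.0997 -0.0026] F [-13.9   2.6] 11.6 Mz [-2.14 -0.04 -0.21]
t 26.45 pos [0.4985 0.22   0.0638] yaw 1.6804 q [ 0.27  0.22  1.87 -0.    1.06  0.17] F [ -1.1 -14.1  11.6] w 0.010645555982885729 ff 64.49779987335205
shift [ 0.01 -0.08  0.  ] turn [-0.02  0.05  0.  ]
s6 57 [392.4 295.8] [366 258] [414 342] 115.5
s7 57 [393.  295.2] [366 258] [414 336] 116.3
```

```bash
python3 -c "
from fit import *
c,n=np.cos(SL[2]),np.sin(SL[2]);M=np.array([[c,n],[-n,c]])
f=lambda u,v,z:(M@(ray('s0',((u+.5)/6-.5+270,(v+.5)/6-.5+125),z)[:2]-SL[:2])).round(4)
print('s4 rear lid',f(275,200,.056),f(395,243,.056),'bottom',f(272,260,.004),f(380,300,.01))
print('closed tip',f(390,252,.044),f(388,256,.034))
take('s8','scene')
a=[cv2.resize(cv2.imread(f'pics/{k}.png')[140:205,300:365],(400,400),interpolation=2) for k in('s0','s8')]
cv2.imwrite('pics/v5.png',np.hstack(a))
"
```

```text
s4 rear lid [0.0327 0.0305] [ 0.032  -0.0404] bottom [0.0425 0.0392] [ 0.0358 -0.0305]
closed tip [ 0.0371 -0.0351] [ 0.0442 -0.0303]
```

View pics/v5.png

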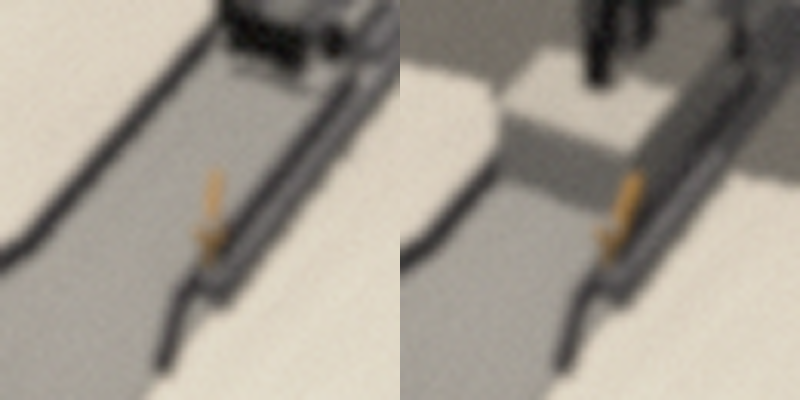

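The picture shows the box's rear corner (630,190 in the right half) still at the pawl tip (638,178), so a few mm remain.

Emit:
step_arm([
  [[0.04,0,0,0,0,0],[0,0,0,0,0,0]],
])

```text
t: 26.75
eef_pos: [0.4985, 0.2209, 0.0638]
orientation: [0.667, 0.745, -0.002, 0.001]
force: [-1.0, -15.0, 11.4]
width: 0.0107
finger_force: 64.5
```

Emit:
step_arm([
  [[0.04,0,0,0,0,0],[0,0,0,0,0,0]],
])

```text
t: 26.95
eef_pos: [0.4984, 0.2218, 0.0639]
orientation: [0.667, 0.745, -0.002, 0.001]
force: [-1.0, -15.3, 11.7]
width: 0.0109
finger_force: 64.6
```

```bash
python3 -c "
from h import *
sl(.1)
take('s9','scene')
for n in('s7','s9'):brass(n)"
```

```text
slide xy [ 0.1014 -0.0027] F [-15.1   2.6] 11.7 Mz [-2.36  0.   -0.14]
t 26.95 pos [0.4984 0.2218 0.0639] yaw 1.6805 q [ 0.28  0.22  1.87 -0.01  1.06  0.17] F [ -1.  -15.3  11.7] w 0.01085037270466146 ff 64.55591082572937
shift [-0.06 -0.09  0.  ] turn [-0.02  0.05  0.01]
s7 57 [393.  295.2] [366 258] [414 336] 116.3
s9 57 [393.  294.6] [366 258] [414 336] 113.6
```

Emit:
step_arm([
  [[0.04,0,0,0,0,0],[0,0,0,0,0,0]],
])

```text
t: 27.2
eef_pos: [0.4983, 0.2227, 0.0638]
orientation: [0.667, 0.745, -0.002, 0.001]
force: [-0.3, -15.5, 12.1]
width: 0.0109
finger_force: 64.6
```

Emit:
step_arm([
  [[0.04,0,0,0,0,0],[0,0,0,0,0,0]],
])

```text
t: 27.4
eef_pos: [0.4983, 0.2239, 0.0638]
orientation: [0.667, 0.745, -0.002, 0.001]
force: [-0.6, -14.5, 10.2]
width: 0.0109
finger_force: 64.5
```

```bash
python3 -c "
from h import *
sl(.1)
take('s10','scene')
for n in('s9','s10'):brass(n)"
```

```text
slide xy [ 0.1035 -0.0027] F [-14.4   2.2] 10.2 Mz [-2.24 -0.08 -0.08]
t 27.4 pos [0.4983 0.2239 0.0638] yaw 1.6806 q [ 0.28  0.22  1.86 -0.    1.06  0.17] F [ -0.6 -14.5  10.2] w 0.010880236632742438 ff 64.4525420665741
shift [-0.14 -0.09  0.  ] turn [-0.01  0.05  0.01]
s9 57 [393.  294.6] [366 258] [414 336] 113.6
s10 54 [384. 294.] [366 252] [396 336] 96.3
```

The force dropped and the pawl's image went back to its closed angle (96°, the same as at the start), so it has clicked. Releasing now.

Emit:
step_arm([
  [[0,0,0,0,0,0],[0,0,0,0,0,0],[0,0,0,0,0,0],[0,0,0,0,0,0],[0,0,0,0,0,0],[0,0,0,0,0,0],[0,0,0,0,0,0],[0,0,0,0,0,0]],
], fingers=0)

```text
t: 28.25
eef_pos: [0.4981, 0.2265, 0.0633]
orientation: [0.667, 0.745, 0.0, -0.0]
force: [0.1, 0.5, -0.5]
width: 0.0426
finger_force: 0.0
```

Emit:
step_arm([
  [[0,0,-0.2,0,0,0],[0,0,-0.4,0,0,0],[0,0,-0.6,0,0,0],[0,0,-0.8,0,0,0],[0,0,-0.8,0,0,0],[0,0,-0.8,0,0,0],[0,0,-0.8,0,0,0],[0,0,-0.6,0,0,0],[0,0,0,0,0,0],[0,0,0,0,0,0],[0,0,0,0,0,0]],
])

```text
t: 29.35
eef_pos: [0.4973, 0.2263, 0.1871]
orientation: [0.667, 0.745, -0.001, -0.001]
force: [-0.3, -0.3, -1.2]
width: 0.0427
finger_force: 0.0
```

```bash
python3 -c "
from h import *
sl(.1)
take('s11','scene')
for n in('s0','s11'):brass(n)
take('t11','top')
a=cv2.imread('pics/s11.png')[110:230,250:410];b=cv2.imread('pics/t11.png')[190:310,160:320]
cv2.imwrite('pics/v6.png',np.hstack([cv2.resize(a,(400,300),interpolation=2),cv2.resize(b,(400,300),interpolation=2)]))"
```

```text
slide xy [ 0.106  -0.0021] F [-0.3  0.3] -1.2 Mz [0.07 0.   0.04]
t 29.35 pos [0.4973 0.2263 0.1871] yaw 1.6804 q [0.28 0.07 1.78 0.   1.29 0.17] F [-0.3 -0.3 -1.2] w 0.04273376187983084 ff 0.0
shift [-0.24 -0.06  0.  ] turn [-0.02  0.    0.  ]
s0 54 [383.4 295.2] [366 252] [396 342] 96.7
s11 52 [384.6 293.4] [366 252] [396 336] 95.4
```

View pics/v6.png

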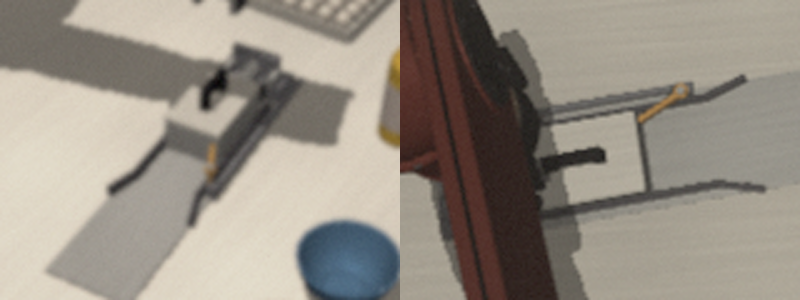

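The box sits flat between the rails. The closed pawl tip (638,120 in the right crop) is behind its rear end, and the gripper is clear above it.

```bash
python3 -c "
from rig import ctrl
print(ctrl.hand_in())"
```

```text
the job is handed in; nothing more can be done
None
```

The topping box is in the locking slide against the bumper with the pawl closed behind it, the gripper is clear, and the job is handed in; the hand-in call returned no verdict.

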